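Load a bottle into the shaker's spring clamp

TASK

Put the small red-capped reagent bottle into the spring clamp on the shaker: use the bottle to press the orange jaw back, lower it behind the front lip until it stands upright on the plate, then let go so that the jaw holds it against the lip. Leave the blue-capped bottle standing where it is.

Things in the scene. Friction and masses are not known exactly. Their poses are not given: they have to be found in the camera images.
- red_bottle_center (a point): Centre of the bottle to load: cream with a blue band and a red screw cap, upright on the desk, 85 mm tall; body 40 mm across, best grasped 40 to 55 mm above the base; cap 26 mm across. About 0.16 kg. The point is 42.5 mm above the base on the axis; z is up along the axis. It stands left or right of the shaker.
- blue_bottle_center (a point): Centre of a bottle to leave alone: white with a blue cap, 50 mm across, 115 mm tall, upright on the desk; the point is 57.5 mm above its base. It stands on the other side of the shaker from the red-capped one. (A fixed brown bottle with a white cap, 62 mm across, 150 mm tall, untracked, stands farther right.)
- clamp_seat (a point): Where the bottle's base centre belongs: on the aluminium plate of a fixed white shaker, 55 mm above the desk. x: level, from front lip to orange jaw, away from the robot, turned up to 20 degrees; y left; z up. Dark lip, 10 mm thick, 12 mm high above the plate, inner face at x = -20 mm; side cheeks as high, inner faces at y = +-30 mm. To be lowered, the bottle's axis must be past x = 0.
- jaw (a joint): Opening of the orange spring jaw along +x of clamp_seat, m: 0 closed (its face at x = +6 mm, so the gap to the lip is 26 mm, too narrow), 0.014 on the seated bottle, 0.040 fully open. Jaw 60 mm wide, top 34 mm above the plate (22 mm above the lip): a bottle held just above the lip can push it back. Its spring always closes it: 1.5 N at 0, 2.6 N at 0.014, 4.7 N at 0.040.
Mind the look-alikes: they are no part of the job. Leave any yellow look-alike of the part that bears red_bottle_center alone.

How it is judged:
On the way:
1. the red-capped bottle, at the clamp, has pressed the jaw open (value of joint jaw above 0.01 m and horizontal distance between red_bottle_center and clamp_seat below 0.05 m), for 0.1 s.
At the end, for the whole second after the job is handed in: The red-capped bottle stands on the plate in the clamp, released and at rest: centre within 15 mm of the seat horizontally and within 6 mm of its seated height (42.5 mm above the plate), upright within 7 degrees, with the jaw closed on it (opening 9 to 19 mm) (horizontal distance between red_bottle_center and clamp_seat below 0.015 m and z of red_bottle_center in the frame of clamp_seat between 0.0365 and 0.0485 m and angle between red_bottle_center's own z axis and vertical below 0.12 rad and value of joint jaw between 0.009 and 0.019 m and linear speed of red_bottle below 0.02 m/s); the robot touches nothing.
It fails at once if the blue-capped bottle is moved more than 30 mm or knocked over (distance of blue_bottle_center from where it was at the start of the episode above 0.03 m or angle between blue_bottle_center's own z axis and vertical above 0.5 rad).
It also fails if it takes over 35 s, if anything falls off the work surface, if the arm or the gripper's body presses on something with over 40 N, if the wrist force passes 120 N, or if a joint passes its speed limit or range.

ROBOT

A 7-joint arm with a two-finger parallel gripper is mounted at the origin on a cart in front of the work surface, level with it; the furniture and walls round the work are solid. World frame = base frame: x ahead of the robot, y to its left, z up, the work surface at z = 0. Lengths are in m, angles in rad, forces in N, time in s.
With the tool pointing down it reaches from about 0.4 to 0.875 m from the base axis. Payload 6.5 kg.
Tool frame: the origin (TCP) lies on the centre line of the jaws, within the pads' length; the fingertips stand bot.tcp_to_tips ahead of it and the grasp point (between the pads) lies 3 mm ahead of it (bot.tcp_to_tips is the distance from the TCP to the fingertips, in m); x points along the fingers, z is the direction in which the jaws open and shut, and the axes are right-handed (so a half turn about x gives the same grasp; the last joint's range is limited). The gripper opens to 85 mm and grips with 20 to 120 N. Pads are 22 mm wide; open, the fingers measure 114 mm over their backs; the gripper's body (76 mm by 85 mm) begins 54 mm behind the grasp point. The pads swing forward as they close: fully open they stand 13 mm farther back than shut.
Start: joints at [1.086, 0.536, -0.004, 1.538, 0.003, 1.067, -0.071], TCP at [0.264, -0.594, 0.219] pointing down, gripper open.
Joint ranges: [-2.7, 2.7], [-0.37, 2.16], [-1.27, 1.26], [0.24, 2.4], [-1.31, 4.45], [0.19, 1.91], [-2.76, 2.76]. Speed limits (rad/s): [2.39, 2.39, 3.14, 3.14, 3.14, 3.14, 3.14].

INTERFACE

Orientations are given as a unit quaternion [x, y, z, w].
In Python, from cell import bot gives the robot as it stands. The module is installed in compiled form; this text tells all that it offers.
- The arm moves only by the tool drive_tool, never from a script. Its argument "plan" is a list of rows, each an object of numbers: "dx", "dy", "dz": the shift along the tool's x, y, z in mm; "twist": the turn about the tool's x in degrees; "fingers": the finger opening in mm, from 0 to 85.4. A call has 1 to 20 rows; each row shifts and turns the commanded pose from where the row before left it, along the tool's axes as they then stand; what a row does not reach is not made up. A row lasts 1/10 s, in which the tool goes at most 50 mm and 8.59 degrees, less where a joint would pass 70% of its speed; a pose out of reach is approached as far as the arm can. A call with a gripper value outside its range is refused whole. The fingers move at their own pace and stop on an object; "force" is the grip in N (left out, the last holds). Time passes only in rows, so rows that do not move let the fingers close. It gives the time, the measured TCP pose, the force and the opening at its end, in the units of the state.
- bot.get_state(): the state, without advancing time (a new reading comes with each control period).
- bot.capture(name): name is "scene" or "side" or "wrist"; returns a dict with "color" (400x640x3 uint8, red, green, blue), "K" (3x3 intrinsics, pixels), "extrinsics" (4x4, takes a point from camera to world coordinates). Camera axes: x right, y down, z forward; pixel columns grow to the right and rows downward; lengths in m; the calibration is good to about 2 mm. The wrist camera is an equidistant fisheye: a pixel r from the principal point sees the ray r / f radians off the axis. A picture is of the moment at which its call begins. There is no depth.
- bot.sign_off(): hands the job in, once; it reports no verdict.
The state is a dict: "time": time; "joint_positions": joint angles; "qd": joint speeds; "effort": joint torques, N m; "tool_pos": TCP position; "orientation": TCP orientation; "contact_force": force on the tool from outside, world axes, zero at the start; "moment": the same for the moment, N m; "grip_width": opening from 0.0 (shut) to 1.0 (fully open).
Only numpy, scipy, OpenCV 4.12 (cv2) and the standard library are available. Lean on these libraries where they do the work, as an engineer would, in place of code of your own. Each camera call takes 0.05 s, during which the arm holds its last target. There are 200 camera calls.

## Working session

There is one attempt and no reset: what is moved stays moved. The work goes in short steps, Python scripts to look and compute and a tool call to move; the robot and the scene stay as the last step left them, time stands still between calls to the robot, and variables do not carry over. Pictures are saved under pics/ and viewed, about 8 in all and at most 12, crops included, and the job is handed in when it is done.

Besides the shell and the picture viewer there is one more tool, called after ">>>" in YAML: its name, and indented under it one key for each argument. drive_tool: Moves the arm, as the interface text tells. Its arguments: {"type":"object","properties":{"plan":{"type":"array","items":{"type":"object","properties":{"dx":{"type":"number"},"dy":{"type":"number"},"dz":{"type":"number"},"twist":{"type":"number"},"fingers":{"type":"number"}}}},"force":{"type":"number"}},"required":["plan"]}

```bash
mkdir -p pics; cat > h.py <<'E'
import numpy as np, cv2
from cell import bot
def cap(n, fn=None):
    c=bot.capture(n)
    if fn: cv2.imwrite('pics/'+fn, c['color'][:,:,::-1])
    return c
def ray(c,u,v,fish=False):
    K=c['K'];x=(u-K[0,2])/K[0,0];y=(v-K[1,2])/K[1,1]
    if fish:
        r=np.hypot(x,y); s=np.sin(r)/max(r,1e-9); d=np.array([x*s,y*s,np.cos(r)])
    else: d=np.array([x,y,1.])
    E=c['extrinsics']; return E[:3,3],E[:3,:3]@(d/np.linalg.norm(d))
def onz(c,u,v,z,fish=False):
    o,d=ray(c,u,v,fish); return o+d*(z-o[2])/d[2]
def tri(r):
    A=0;b=0
    for o,d in r:
        P=np.eye(3)-np.outer(d,d);A=A+P;b=b+P@o
    return np.linalg.solve(A,b)
E
python3 - <<'E'
from h import *
a=cap('scene','s1.png');b=cap('side','d1.png')
for c in (a,b): print(c['K'].round(1).tolist(),c['extrinsics'].round(3).tolist())
print(bot.get_state(),bot.tcp_to_tips)
E
```

```text
[[466.4, 0.0, 320.3], [0.0, 466.4, 198.6], [0.0, 0.0, 1.0]] [[0.812, -0.324, 0.486, -0.028], [-0.584, -0.465, 0.665, -0.572], [0.01, -0.824, -0.566, 0.632], [0.0, 0.0, 0.0, 1.0]]
[[366.1, 0.0, 315.6], [0.0, 366.1, 205.0], [0.0, 0.0, 1.0]] [[-1.0, -0.019, -0.0, 0.455], [-0.01, 0.53, -0.848, 0.935], [0.016, -0.848, -0.53, 0.608], [0.0, 0.0, 0.0, 1.0]]
{'time': 0.1, 'joint_positions': array([ 1.08575458,  0.53711598, -0.00446543,  1.5387683 ,  0.00261531,
        1.0672873 , -0.07117693]), 'qd': array([-0.00071386, -0.00330161, -0.00127129, -0.00351424,  0.00126639,
        0.00119272,  0.00012322]), 'effort': array([ 2.93885852e-03, -5.84562814e+01,  1.05227642e+00, -2.59778076e+01,
        1.26929246e-02,  4.59700677e-03, -2.62568096e-05]), 'tool_pos': array([ 0.26411579, -0.59328131,  0.21838623]), 'orientation': array([ 0.38535949,  0.5935339 , -0.38482403,  0.59255889]), 'contact_force': array([-0.17643416, -0.21463139, -0.44038626]), 'moment': array([-0.01938786, -0.01439479,  0.02198431]), 'grip_width': 0.997336288571364} 0.022
```

View pics/s1.png

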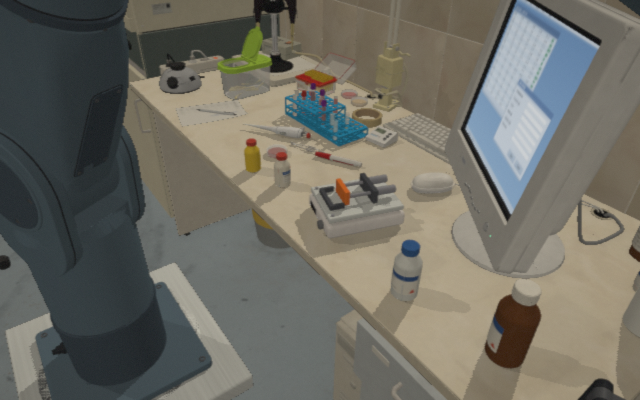

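View pics/d1.png

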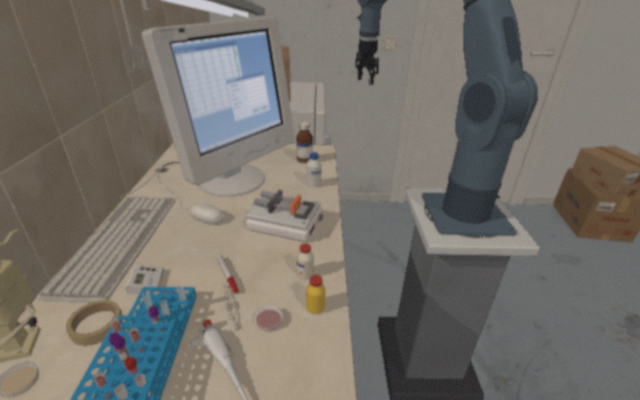

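The scene view shows the red-capped bottle at (282,170), with the yellow look-alike at (252,156). The shaker is at (355,203) and the blue-capped bottle at (406,270). In the side view these are at (305,260), (316,295), (285,213) and (314,168). Next I'll triangulate and zoom in on the clamp.

```bash
python3 - <<'E'
from h import *
a=cap('scene');b=cap('side')
def red(c,roi):
    x0,y0,x1,y1=roi;h=cv2.cvtColor(c['color'][y0:y1,x0:x1],cv2.COLOR_RGB2HSV)
    m=((h[...,0]<6)|(h[...,0]>172))&(h[...,1]>130)&(h[...,2]>90)
    v,u=np.nonzero(m);return u.mean()+x0,v.mean()+y0,len(u),(u.min()+x0,v.min()+y0,u.max()+x0,v.max()+y0)
ra=red(a,(270,145,296,165));rb=red(b,(292,238,312,262));print(ra,rb)
p=tri([ray(a,*ra[:2]),ray(b,*rb[:2])]);print('redcap',p, onz(a,*ra[:2],.077),onz(b,*rb[:2],.077))
print('yellowcap',tri([ray(a,251.5,143),ray(b,316,281)]));print('bluecap',tri([ray(a,411,248),ray(b,314,157)]))
A=cv2.resize(a['color'][165:245,295:415],None,fx=6,fy=6,interpolation=3)[:,:,::-1]
B=cv2.resize(b['color'][180:245,235:335],None,fx=7.2,fy=7.2,interpolation=3)[:,:,::-1]
cv2.imwrite('pics/zA.png',A);cv2.imwrite('pics/zB.png',B)
E
```

```text
(np.float64(280.8333333333333), np.float64(155.54166666666666), 72, (np.int64(276), np.int64(152), np.int64(286), np.int64(159))) (np.float64(304.81159420289856), np.float64(247.768115942029), 69, (np.int64(300), np.int64(244), np.int64(309), np.int64(252)))
redcap [0.4765923  0.27912631 0.08062727] [0.47814267 0.28427565 0.077     ] [0.47802942 0.273535   0.077     ]
yellowcap [0.45121153 0.38136712 0.07720428]
bluecap [ 0.46417296 -0.1658577   0.10500846]
```

View pics/zA.png

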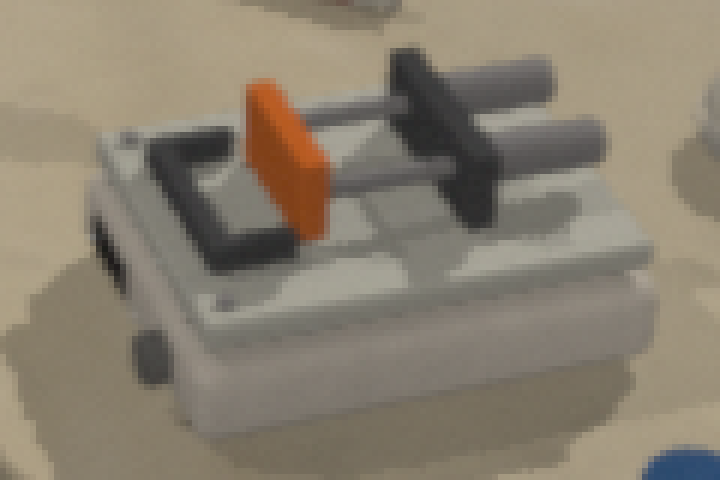

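View pics/zB.png

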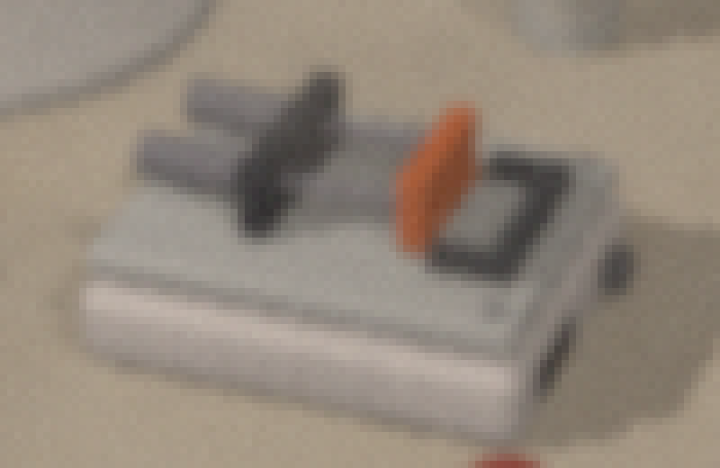

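The scene crop shows the orange jaw's front top edge running from (247,88) to (303,167), and the U-shaped lip with its front outer top edge from (150,145) to (212,250). The side crop shows the jaw top from (468,105) to (405,180), and the lip's outer edge from (572,165) to (510,268).

```bash
python3 - <<'E'
from h import *
a=cap('scene');b=cap('side')
A=lambda u,v,z:onz(a,295+(u+.5)/6-.5,165+(v+.5)/6-.5,z)
B=lambda u,v,z:onz(b,235+(u+.5)/7.2-.5,180+(v+.5)/7.2-.5,z)
def rep(n,l,r,off):
    d=l-r;d=d[:2];L=np.hypot(*d);y=d/L;x=np.array([y[1],-y[0]]);m=(l+r)[:2]/2
    print(n,'len',L.round(4),'yaw',np.degrees(np.arctan2(x[1],x[0])).round(1),'seat',(m-off*x).round(4))
rep('A jaw',A(247,88,.089),A(303,167,.089),.006)
rep('A lip',A(148,143,.067),A(210,248,.067),-.030)
rep('B jaw',B(405,180,.089),B(468,105,.089),.010)
rep('B lip',B(515,255,.067),B(572,165,.067),-.030)
# orange centroid triangulation
def org(c):
    h=cv2.cvtColor(c['color'],cv2.COLOR_RGB2HSV);m=((h[...,0]>3)&(h[...,0]<14)&(h[...,1]>170)).astype('u1')
    n,l,s,ce=cv2.connectedComponentsWithStats(m)
    for i in range(1,n):
        if s[i,4]>40: print(s[i],ce[i])
org(a);org(b)
E
```

```text
A jaw len 0.0547 yaw -16.3 seat [0.4968 0.0827]
A lip len 0.0699 yaw -17.6 seat [0.4969 0.083 ]
B jaw len 0.0596 yaw -20.4 seat [0.5015 0.0821]
B lip len 0.0674 yaw -17.5 seat [0.4984 0.0811]
[303  74  33  13  68] [321.38235294  80.80882353]
[337 179  12  26 196] [342.44897959 191.39795918]
[510 306  26  26 161] [522.86956522 319.03726708]
[507 327  21  17  94] [516.90425532 336.38297872]
[517 341  11  11  45] [521.04444444 345.71111111]
[494 342  22  19  93] [503.8172043  350.86021505]
```

```bash
cat >> h.py <<'E'
from scipy.spatial.transform import Rotation as R
YAW=np.radians(-17.5); CX=np.array([np.cos(YAW),np.sin(YAW),0]); CY=np.array([-CX[1],CX[0],0])
def rel(p):
    s=bot.get_state();M=R.from_quat(s['orientation']).as_matrix()
    return (M.T@(np.array(p)-s['tool_pos'])*1000).round(1)
def axes():
    s=bot.get_state();M=R.from_quat(s['orientation']).as_matrix()
    z=M[:,2];a=np.degrees(np.arctan2(z[0]*CY[1]-z[1]*CY[0],z@CY))
    print(M.round(3).tolist(),'zdir vs CY: world turn deg',a.round(1),'twist',-a.round(1))
E
python3 - <<'E'
from h import *
axes();print(rel([.45,-.25,.22]))
E
```

```text
[[-0.0, 0.914, 0.407], [0.001, 0.407, -0.914], [-1.0, -0.0, -0.001]] zdir vs CY: world turn deg 138.5 twist -138.5
[  -1.   309.5 -238.4]
```

>>> drive_tool:
  plan:
    - {"dy": 34, "dz": -26, "fingers": 85}
    - {"dy": 34, "dz": -26}
    - {"dy": 34, "dz": -26}
    - {"dy": 34, "dz": -26}
    - {"dy": 34, "dz": -26}
    - {"dy": 34, "dz": -26}
    - {"dy": 34, "dz": -26}
    - {"dy": 34, "dz": -26}
    - {"dy": 34, "dz": -26}
    - {"twist": -8}
    - {"twist": -8}
    - {"twist": -8}
    - {"twist": -8}
    - {"twist": -8}
    - {"twist": -8}
    - {"twist": -8}
    - {"twist": -8}
    - {"twist": -8}
    - {"twist": -8}
    - {"twist": -8}

```text
invalid input at $.plan[0]: expected keys dx, dy, dz, twist, fingers
```

```bash
python3 - <<'E'
from h import *
s=bot.get_state();print(s['time'],s['tool_pos'],s['joint_positions'],s['grip_width']);axes();print(rel([.477,.279,.22]))
E
```

```text
0.3 [ 0.26420982 -0.59363147  0.21888293] [ 1.08582755  0.53667982 -0.00440143  1.53822133  0.00259406  1.0673072
 -0.07120783] 0.9975487262036085
[[-0.0, 0.914, 0.407], [0.001, 0.407, -0.914], [-1.0, -0.0, -0.001]] zdir vs CY: world turn deg 138.5 twist -138.5
[-7.000e-01  5.493e+02 -7.107e+02]
```

All keys are needed in every row.

>>> drive_tool:
  plan:
    - {"dx": 0, "dy": 34, "dz": -26, "twist": 0, "fingers": 85}
    - {"dx": 0, "dy": 34, "dz": -26, "twist": 0, "fingers": 85}
    - {"dx": 0, "dy": 34, "dz": -26, "twist": 0, "fingers": 85}
    - {"dx": 0, "dy": 34, "dz": -26, "twist": 0, "fingers": 85}
    - {"dx": 0, "dy": 34, "dz": -26, "twist": 0, "fingers": 85}
    - {"dx": 0, "dy": 34, "dz": -26, "twist": 0, "fingers": 85}
    - {"dx": 0, "dy": 34, "dz": -26, "twist": 0, "fingers": 85}
    - {"dx": 0, "dy": 34, "dz": -26, "twist": 0, "fingers": 85}
    - {"dx": 0, "dy": 34, "dz": -26, "twist": 0, "fingers": 85}
    - {"dx": 0, "dy": 0, "dz": 0, "twist": -8, "fingers": 85}
    - {"dx": 0, "dy": 0, "dz": 0, "twist": -8, "fingers": 85}
    - {"dx": 0, "dy": 0, "dz": 0, "twist": -8, "fingers": 85}
    - {"dx": 0, "dy": 0, "dz": 0, "twist": -8, "fingers": 85}
    - {"dx": 0, "dy": 0, "dz": 0, "twist": -8, "fingers": 85}
    - {"dx": 0, "dy": 0, "dz": 0, "twist": -8, "fingers": 85}
    - {"dx": 0, "dy": 0, "dz": 0, "twist": -8, "fingers": 85}
    - {"dx": 0, "dy": 0, "dz": 0, "twist": -8, "fingers": 85}
    - {"dx": 0, "dy": 0, "dz": 0, "twist": -8, "fingers": 85}
    - {"dx": 0, "dy": 0, "dz": 0, "twist": -8, "fingers": 85}
    - {"dx": 0, "dy": 0, "dz": 0, "twist": -8, "fingers": 85}

```text
time: 2.3
tool_pos: [0.4487, -0.2557, 0.2192]
orientation: [-0.137, 0.694, 0.137, 0.694]
contact_force: [-0.4, 0.8, 0.2]
grip_width: 0.995
```

```bash
python3 - <<'E'
from h import *
s=bot.get_state();print(s['time'],s['tool_pos'],s['joint_positions'],s['grip_width']);axes();print(rel([.477,.279,.22]))
E
```

```text
2.3 [ 0.44868585 -0.25566818  0.21922199] [ 0.77939257  0.34245994 -0.42711147  1.86958884  0.17014885  0.96498225
  0.66641165] 0.995238021475118
[[0.0, -0.38, 0.925], [-0.0, 0.925, 0.38], [-1.0, -0.0, -0.0]] zdir vs CY: world turn deg 50.2 twist -50.2
[ -0.8 483.9 229.2]
```

>>> drive_tool:
  plan:
    - {"dx": 0, "dy": 38, "dz": 18, "twist": 0, "fingers": 85}
    - {"dx": 0, "dy": 38, "dz": 18, "twist": 0, "fingers": 85}
    - {"dx": 0, "dy": 38, "dz": 18, "twist": 0, "fingers": 85}
    - {"dx": 0, "dy": 38, "dz": 18, "twist": 0, "fingers": 85}
    - {"dx": 0, "dy": 38, "dz": 18, "twist": 0, "fingers": 85}
    - {"dx": 0, "dy": 38, "dz": 18, "twist": 0, "fingers": 85}
    - {"dx": 0, "dy": 38, "dz": 18, "twist": 0, "fingers": 85}
    - {"dx": 0, "dy": 38, "dz": 18, "twist": 0, "fingers": 85}
    - {"dx": 0, "dy": 0, "dz": 0, "twist": -8.3, "fingers": 85}
    - {"dx": 0, "dy": 0, "dz": 0, "twist": -8.3, "fingers": 85}
    - {"dx": 0, "dy": 0, "dz": 0, "twist": -8.3, "fingers": 85}
    - {"dx": 0, "dy": 0, "dz": 0, "twist": -8.3, "fingers": 85}
    - {"dx": 0, "dy": 0, "dz": 0, "twist": -8.3, "fingers": 85}
    - {"dx": 0, "dy": 0, "dz": 0, "twist": -8.3, "fingers": 85}
    - {"dx": 0, "dy": 0, "dz": 0, "twist": 0, "fingers": 85}

```text
time: 3.8
tool_pos: [0.4684, 0.08, 0.2192]
orientation: [-0.415, 0.573, 0.415, 0.573]
contact_force: [1.3, -0.1, 0.4]
grip_width: 0.997
```

```bash
python3 - <<'E'
from h import *
s=bot.get_state();print(s['time'],s['tool_pos'],s['joint_positions'],s['grip_width']);axes();print(rel([.477,.279,.22]))
c=cap('wrist');cv2.imwrite('pics/w1.png',c['color'][:,:,::-1]);print(c['K'].round(1).tolist(),c['extrinsics'].round(3).tolist())
E
```

```text
3.8 [0.46838306 0.08004962 0.21916277] [ 0.38464182  0.33263084 -0.7727653   1.95263969  0.28071338  0.96530891
  0.73136189] 0.9966588375282294
[[-0.0, -0.95, 0.312], [0.0, 0.312, 0.95], [-1.0, 0.0, 0.0]] zdir vs CY: world turn deg 0.7 twist -0.7
[ -0.8  53.8 191.7]
[[309.7, 0.0, 323.8], [0.0, 309.7, 196.2], [0.0, 0.0, 1.0]] [[0.311, 0.898, 0.311, 0.389], [0.95, -0.294, -0.101, 0.106], [0.0, 0.327, -0.945, 0.373], [0.0, 0.0, 0.0, 1.0]]
```

View pics/w1.png

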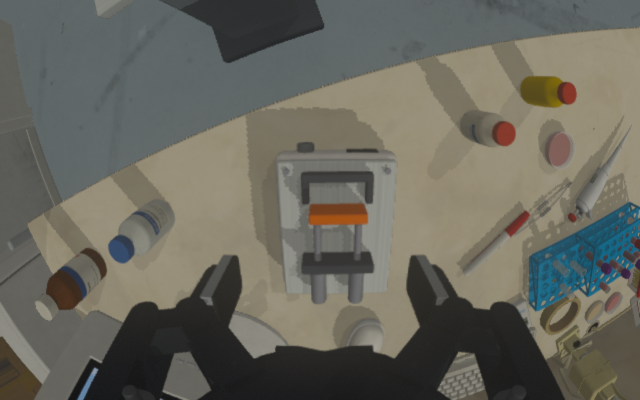

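The wrist view shows the shaker at (337,225), the lip from (302,175) to (373,175), the jaw at (338,214), and the red bottle's cap at (503,133). I'll zoom on the clamp to refine the seat.

```bash
python3 - <<'E'
from h import *
c=cap('wrist');cv2.imwrite('pics/w1z.png',cv2.resize(c['color'][160:235,285:390],None,fx=7,fy=7,interpolation=3)[:,:,::-1])
h=cv2.cvtColor(c['color'],cv2.COLOR_RGB2HSV)[110:150,485:520]
m=((h[...,0]<6)|(h[...,0]>172))&(h[...,1]>130)&(h[...,2]>90)
v,u=np.nonzero(m);(cu,cv_),r=cv2.minEnclosingCircle(np.stack([u,v],1).astype('f4'));print(u.mean()+485,v.mean()+110,cu+485,cv_+110,r)
print(onz(c,u.mean()+485,v.mean()+110,.08,True))
E
```

```text
505.05847953216374 132.67251461988303 504.0 132.5 11.672718048095703
[0.47815209 0.28095578 0.08      ]
```

View pics/w1z.png

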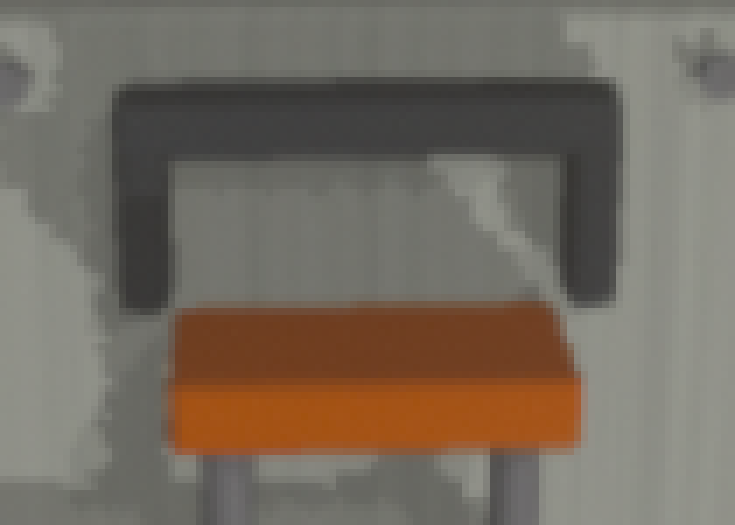

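The crop shows the lip's inner top edge from (170,158) to (563,157), and the jaw's front top edge from (172,384) to (580,379).

```bash
python3 - <<'E'
from h import *
c=cap('wrist')
P=lambda u,v,z:onz(c,285+(u+.5)/7-.5,160+(v+.5)/7-.5,z,True)
for n,l,r,z,off in(('lip in',(563,157),(170,158),.067,-.020),('lip out',(618,82),(115,88),.067,-.030),('jaw',(580,379),(172,384),.089,.006)):
    l=P(*l,z);r=P(*r,z);d=(l-r)[:2];L=np.hypot(*d);y=d/L;x=np.array([y[1],-y[0]]);m=(l+r)[:2]/2
    print(n,L.round(4),np.degrees(np.arctan2(x[1],x[0])).round(1),(m-off*x).round(4))
print(rel([.478,.2805,.15]))
E
```

```text
lip in 0.0582 -18.2 [0.4982 0.0849]
lip out 0.0738 -17.6 [0.4972 0.0855]
jaw 0.0582 -17.8 [0.4991 0.0853]
[ 69.2  54.2 193.2]
```

>>> drive_tool:
  plan:
    - {"dx": 0, "dy": 13.5, "dz": 48, "twist": 0, "fingers": 85}
    - {"dx": 0, "dy": 13.5, "dz": 48, "twist": 0, "fingers": 85}
    - {"dx": 0, "dy": 13.5, "dz": 48, "twist": 0, "fingers": 85}
    - {"dx": 0, "dy": 13.5, "dz": 49, "twist": 0, "fingers": 85}
    - {"dx": 0, "dy": 0, "dz": 0, "twist": 0, "fingers": 85}
    - {"dx": 35, "dy": 0, "dz": 0, "twist": 0, "fingers": 85}
    - {"dx": 35, "dy": 0, "dz": 0, "twist": 0, "fingers": 85}
    - {"dx": 0, "dy": 0, "dz": 0, "twist": 0, "fingers": 85}

```text
time: 4.75
tool_pos: [0.4748, 0.277, 0.1453]
orientation: [-0.414, 0.576, 0.414, 0.57]
contact_force: [0.2, -1.0, 1.0]
grip_width: 0.995
```

```bash
python3 - <<'E'
from h import *
s=bot.get_state();print(s['time'],s['tool_pos'],s['joint_positions'])
c=cap('wrist')
h=cv2.cvtColor(c['color'],cv2.COLOR_RGB2HSV)
m=(((h[...,0]<6)|(h[...,0]>172))&(h[...,1]>130)&(h[...,2]>90)).astype('u1')
n,l,st,ce=cv2.connectedComponentsWithStats(m)
for i in range(1,n):
    if st[i,4]>150:
        p=onz(c,*ce[i],.083,True);print(st[i],ce[i],p)
print(rel([.478,.2805,.05]))
E
```

```text
4.75 [0.47477955 0.27695783 0.14529305] [-0.07087506  0.57343967 -0.71886404  1.83011212  0.46392704  0.92228691
  0.24992901]
[436 122  31  33 768] [451.53385417 137.99869792] [0.45220116 0.38398644 0.083     ]
[312 193  34  33 834] [328.44964029 209.28297362] [0.47695706 0.27966777 0.083     ]
[392 294  18  17 153] [401.01960784 301.88888889] [0.58270636 0.31403342 0.083     ]
[603 305  37  52 347] [620.80403458 325.99711816] [0.8178789  0.65761062 0.083     ]
[97.8 -1.4  3.1]
```

>>> drive_tool:
  plan:
    - {"dx": 30, "dy": 0, "dz": 1, "twist": 0, "fingers": 85}
    - {"dx": 30, "dy": 0, "dz": 1, "twist": 0, "fingers": 85}
    - {"dx": 30, "dy": 0, "dz": 0, "twist": 0, "fingers": 85}
    - {"dx": 4, "dy": 0, "dz": 0, "twist": 0, "fingers": 85}
    - {"dx": 0, "dy": 0, "dz": 0, "twist": 0, "fingers": 85}
    - {"dx": 0, "dy": 0, "dz": 0, "twist": 0, "fingers": 30}
    - {"dx": 0, "dy": 0, "dz": 0, "twist": 0, "fingers": 30}
    - {"dx": 0, "dy": 0, "dz": 0, "twist": 0, "fingers": 30}
    - {"dx": 0, "dy": 0, "dz": 0, "twist": 0, "fingers": 30}
    - {"dx": 0, "dy": 0, "dz": 0, "twist": 0, "fingers": 30}
    - {"dx": 0, "dy": 0, "dz": 0, "twist": 0, "fingers": 30}
    - {"dx": 0, "dy": 0, "dz": 0, "twist": 0, "fingers": 30}
    - {"dx": 0, "dy": 0, "dz": 0, "twist": 0, "fingers": 30}
  force: 60

```text
time: 6.1
tool_pos: [0.4789, 0.2817, 0.0568]
orientation: [-0.415, 0.572, 0.414, 0.573]
contact_force: [-1.3, -2.8, 9.6]
grip_width: 0.431
```

```bash
python3 - <<'E'
from h import *
s=bot.get_state();print(s['time'],s['tool_pos'],s['contact_force'],s['grip_width']);axes()
E
```

```text
6.1 [0.47889946 0.28170996 0.0567523 ] [-1.30387273 -2.75532214  9.6045671 ] 0.43079445042053227
[[0.002, -0.95, 0.313], [0.0, 0.313, 0.95], [-1.0, -0.002, 0.001]] zdir vs CY: world turn deg 0.7 twist -0.7
```

>>> drive_tool:
  plan:
    - {"dx": -20, "dy": 0, "dz": 0, "twist": 0, "fingers": 30}
    - {"dx": -28, "dy": 0, "dz": 0, "twist": 0, "fingers": 30}
    - {"dx": -28, "dy": 0, "dz": 0, "twist": 0, "fingers": 30}
    - {"dx": -27, "dy": 0, "dz": 0, "twist": 0, "fingers": 30}
    - {"dx": 0, "dy": -5, "dz": -22, "twist": 0, "fingers": 30}
    - {"dx": 0, "dy": -7, "dz": -32, "twist": 0, "fingers": 30}
    - {"dx": 0, "dy": -7, "dz": -32, "twist": 0, "fingers": 30}
    - {"dx": 0, "dy": -7, "dz": -32, "twist": 0, "fingers": 30}
    - {"dx": 0, "dy": -7, "dz": -32, "twist": 0, "fingers": 30}
    - {"dx": 0, "dy": -7, "dz": -32, "twist": 0, "fingers": 30}
    - {"dx": 0, "dy": 0, "dz": 0, "twist": 0, "fingers": 30}
    - {"dx": 0, "dy": 0, "dz": 0, "twist": 0, "fingers": 30}

```text
time: 7.3
tool_pos: [0.4592, 0.0956, 0.1585]
orientation: [-0.414, 0.573, 0.414, 0.573]
contact_force: [-0.2, -0.3, -1.0]
grip_width: 0.423
```

```bash
python3 - <<'E'
from h import *
s=bot.get_state();print(s['time'],s['tool_pos'],s['contact_force'],s['grip_width']);axes();print(rel([.460,.097,.132]))
c=cap('wrist','w2.png')
h=cv2.cvtColor(c['color'],cv2.COLOR_RGB2HSV)
m=(((h[...,0]<6)|(h[...,0]>172))&(h[...,1]>130)&(h[...,2]>90)).astype('u1')
n,l,st,ce=cv2.connectedComponentsWithStats(m)
for i in range(1,n):
    if st[i,4]>300: print(st[i],ce[i],onz(c,*ce[i],s['tool_pos'][2]+.027,True))
E
```

```text
7.3 [0.45919793 0.09559263 0.15845271] [-0.20307219 -0.32841514 -0.9804824 ] 0.4231072529672143
[[0.0, -0.949, 0.314], [-0.0, 0.314, 0.949], [-1.0, -0.0, 0.0]] zdir vs CY: world turn deg 0.8 twist -0.8
[26.5 -0.3  1.6]
[ 299  242   52   53 2067] [324.88292211 269.36671505] [0.4571155  0.09695905 0.18545271]
```

View pics/w2.png

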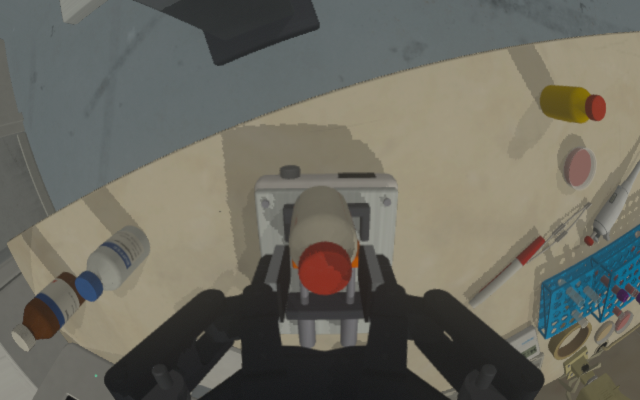

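>>> drive_tool:
  plan:
    - {"dx": 13, "dy": 0, "dz": 1, "twist": 0, "fingers": 30}
    - {"dx": 13, "dy": 0, "dz": 0, "twist": 0, "fingers": 30}
    - {"dx": 0, "dy": 0, "dz": 0, "twist": 0, "fingers": 30}
    - {"dx": 0, "dy": -10, "dz": 0, "twist": 0, "fingers": 30}
    - {"dx": 0, "dy": -10, "dz": 0, "twist": 0, "fingers": 30}
    - {"dx": 0, "dy": -6, "dz": 0, "twist": 0, "fingers": 30}
    - {"dx": 0, "dy": -6, "dz": 0, "twist": 0, "fingers": 30}
    - {"dx": 0, "dy": -6, "dz": 0, "twist": 0, "fingers": 30}
    - {"dx": 0, "dy": -5, "dz": 0, "twist": 0, "fingers": 30}
    - {"dx": 0, "dy": -5, "dz": 0, "twist": 0, "fingers": 30}
    - {"dx": 0, "dy": 0, "dz": 0, "twist": 0, "fingers": 30}
    - {"dx": 0, "dy": 0, "dz": 0, "twist": 0, "fingers": 30}

```text
time: 8.55
tool_pos: [0.5047, 0.0823, 0.1321]
orientation: [-0.415, 0.573, 0.415, 0.573]
contact_force: [-2.6, 1.6, 0.8]
grip_width: 0.422
```

```bash
python3 - <<'E'
from h import *
s=bot.get_state();print(s['time'],s['tool_pos'],s['contact_force'],s['grip_width']);axes()
p=s['tool_pos']-[.498,.0845,0];print('tcp clamp',p@CX,p@CY)
c=cap('wrist');a=cap('scene');b=cap('side')
W=c['color'][150:330,220:440];A=cv2.resize(a['color'][135:225,300:410],None,fx=3,fy=3,interpolation=3);B=cv2.resize(b['color'][150:240,235:335],None,fx=3,fy=3,interpolation=3)
o=np.zeros((300,800,3),'u1');o[:270,:330]=A;o[:270,330:630]=B
o2=np.zeros((600,800,3),'u1');o2[:300]=o;o2[300:570,:330]=cv2.resize(W,(330,270));cv2.imwrite('pics/m3.png',o2[:,:,::-1])
E
```

```text
8.55 [0.50467797 0.08225124 0.13210701] [-2.5743317   1.57523715  0.81351508] 0.4221318276958023
[[-0.001, -0.95, 0.312], [0.0, 0.312, 0.95], [-1.0, 0.001, -0.0]] zdir vs CY: world turn deg 0.7 twist -0.7
tcp clamp 0.007045109503969334 -0.0001365731823176655
```

View pics/m3.png

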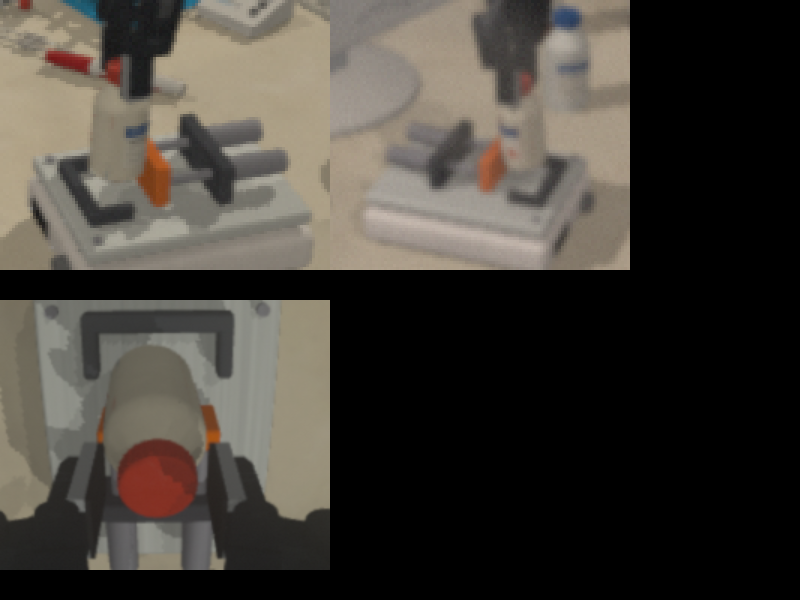

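The jaw is pressed back and the bottle's base sits just above and behind the lip. Contact force is about 3 N, which fits an opening of about 19 mm. Lowering now.

>>> drive_tool:
  plan:
    - {"dx": 5, "dy": 0, "dz": 0, "twist": 0, "fingers": 30}
    - {"dx": 5, "dy": 0, "dz": 0, "twist": 0, "fingers": 30}
    - {"dx": 4, "dy": 0, "dz": 0, "twist": 0, "fingers": 30}
    - {"dx": 3, "dy": 0, "dz": 0, "twist": 0, "fingers": 30}
    - {"dx": 2, "dy": 0, "dz": 0, "twist": 0, "fingers": 30}
    - {"dx": 0, "dy": 0, "dz": 0, "twist": 0, "fingers": 30}
    - {"dx": 0, "dy": 0, "dz": 0, "twist": 0, "fingers": 30}

```text
time: 9.4
tool_pos: [0.5047, 0.082, 0.1129]
orientation: [-0.415, 0.573, 0.415, 0.573]
contact_force: [-3.7, 0.5, -1.2]
grip_width: 0.422
```

>>> drive_tool:
  plan:
    - {"dx": 1, "dy": 0, "dz": 0, "twist": 0, "fingers": 30}
    - {"dx": 1, "dy": 0, "dz": 0, "twist": 0, "fingers": 30}
    - {"dx": 0, "dy": 0, "dz": 0, "twist": 0, "fingers": 30}
    - {"dx": 0, "dy": 0, "dz": 0, "twist": 0, "fingers": 30}

```text
time: 9.8
tool_pos: [0.5055, 0.0819, 0.1122]
orientation: [-0.415, 0.573, 0.414, 0.573]
contact_force: [-5.7, -0.1, 10.3]
grip_width: 0.424
```

Contact came at a base height of about 55 mm, which matches the plate. Now I'll ease it back towards the lip.

>>> drive_tool:
  plan:
    - {"dx": -1, "dy": 0, "dz": 0, "twist": 0, "fingers": 30}
    - {"dx": 0, "dy": 1.5, "dz": 0, "twist": 0, "fingers": 30}
    - {"dx": 0, "dy": 1.5, "dz": 0, "twist": 0, "fingers": 30}
    - {"dx": 0, "dy": 1, "dz": 0, "twist": 0, "fingers": 30}
    - {"dx": 0, "dy": 0, "dz": 0, "twist": 0, "fingers": 30}
    - {"dx": 0, "dy": 0, "dz": 0, "twist": 0, "fingers": 30}

```text
time: 10.4
tool_pos: [0.5013, 0.0833, 0.1121]
orientation: [-0.415, 0.573, 0.415, 0.573]
contact_force: [-2.4, 0.5, -1.4]
grip_width: 0.425
```

>>> drive_tool:
  plan:
    - {"dx": 0, "dy": 1, "dz": 0, "twist": 0, "fingers": 30}
    - {"dx": 0, "dy": 0, "dz": 0, "twist": 0, "fingers": 30}
    - {"dx": 0, "dy": 0, "dz": 0, "twist": 0, "fingers": 30}

```text
time: 10.7
tool_pos: [0.5003, 0.0836, 0.1122]
orientation: [-0.415, 0.573, 0.415, 0.573]
contact_force: [-1.5, 0.3, -1.8]
grip_width: 0.424
```

```bash
python3 - <<'E'
from h import *
a=cap('scene');b=cap('side')
A=cv2.resize(a['color'][135:225,300:410],None,fx=3.6,fy=3.6,interpolation=3);B=cv2.resize(b['color'][150:240,235:335],None,fx=4,fy=3.6,interpolation=3)
cv2.imwrite('pics/m4.png',np.hstack([A,B])[:,:,::-1])
E
```

```text
(no output)
```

View pics/m4.png

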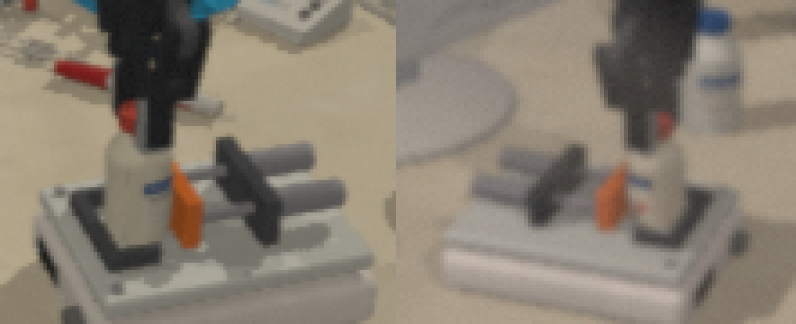

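The bottle stands between the lip and the jaw in both views, and the falling force shows it's touching the lip. Releasing and retreating upward.

>>> drive_tool:
  plan:
    - {"dx": 0, "dy": 0, "dz": 0, "twist": 0, "fingers": 50}
    - {"dx": 0, "dy": 0, "dz": 0, "twist": 0, "fingers": 60}
    - {"dx": 0, "dy": 0, "dz": 0, "twist": 0, "fingers": 75}
    - {"dx": 0, "dy": 0, "dz": 0, "twist": 0, "fingers": 75}
    - {"dx": 0, "dy": 0, "dz": 0, "twist": 0, "fingers": 75}
    - {"dx": 0, "dy": 0, "dz": 0, "twist": 0, "fingers": 75}
    - {"dx": -10, "dy": 0, "dz": 0, "twist": 0, "fingers": 75}
    - {"dx": -20, "dy": 0, "dz": 0, "twist": 0, "fingers": 75}
    - {"dx": -30, "dy": 0, "dz": 0, "twist": 0, "fingers": 75}
    - {"dx": -30, "dy": 0, "dz": 0, "twist": 0, "fingers": 75}
    - {"dx": -30, "dy": 0, "dz": 0, "twist": 0, "fingers": 75}
    - {"dx": 0, "dy": 0, "dz": 0, "twist": 0, "fingers": 75}
    - {"dx": 0, "dy": 0, "dz": 0, "twist": 0, "fingers": 75}

```text
time: 12.1
tool_pos: [0.5006, 0.0836, 0.233]
orientation: [-0.415, 0.572, 0.414, 0.573]
contact_force: [-0.1, 0.2, -0.5]
grip_width: 0.875
```

```bash
python3 - <<'E'
from h import *
s=bot.get_state();print(s['time'],s['tool_pos'],s['contact_force'],s['grip_width'])
c=cap('wrist');a=cap('scene');b=cap('side')
A=cv2.resize(a['color'][135:225,300:410],None,fx=3.6,fy=3.6,interpolation=3);B=cv2.resize(b['color'][150:240,235:335],None,fx=4,fy=3.6,interpolation=3)
W=cv2.resize(c['color'][130:330,200:460],(325,250))
o=np.zeros((576,796,3),'u1');o[:324]=np.hstack([A,B]);o[325:575,:325]=W
cv2.imwrite('pics/m5.png',o[:,:,::-1])
r=[]
for c2,n,f in((a,'a',0),(b,'b',0),(c,'c',1)):
    h=cv2.cvtColor(c2['color'],cv2.COLOR_RGB2HSV)
    m=(((h[...,0]<6)|(h[...,0]>172))&(h[...,1]>130)&(h[...,2]>80)).astype('u1')
    k,l,st,ce=cv2.connectedComponentsWithStats(m)
    for i in range(1,k):
        if st[i,4]>40:
            q=onz(c2,*ce[i],.055+.08,f)
            if np.hypot(q[0]-.498,q[1]-.0845)<.04:
                p=q-[.498,.0845,0];print(n,ce[i],st[i],'clamp xy mm',(p@CX*1000).round(1),(p@CY*1000).round(1)); r.append(ray(c2,*ce[i],f))
if len(r)>1: print(tri(r))
E
```

```text
12.1 [0.50056851 0.08357738 0.23298828] [-0.08442548  0.17468325 -0.50951662] 0.8751362271875506
a [337.6344086  167.23655914] [332 163  12  10  93] clamp xy mm -1.6 0.1
c [324.20757363 189.4628331 ] [310 175  30  30 713] clamp xy mm 0.3 0.5
[0.4976671  0.08525211 0.13483043]
```

View pics/m5.png

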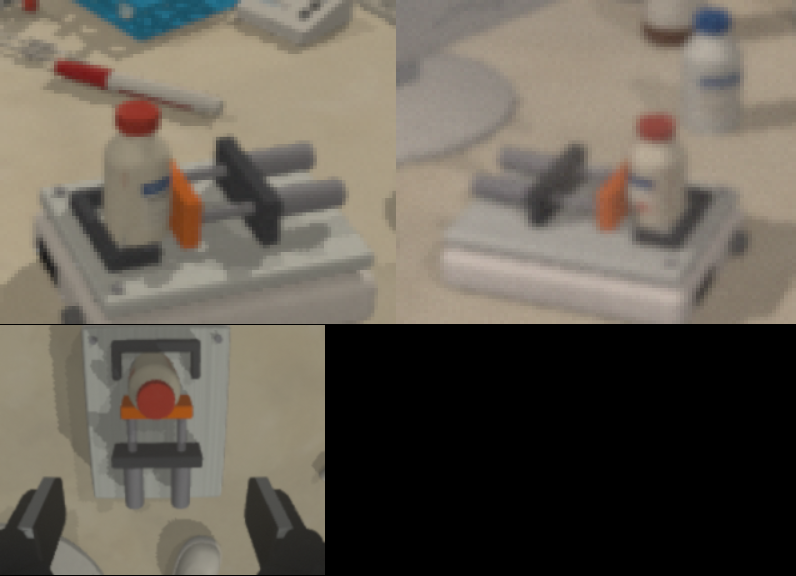

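The bottle stands upright on the plate between lip and jaw, with its cap within 2 mm of the seat axis. The gripper is clear and the blue-capped bottle hasn't moved.

```bash
python3 -c "
from cell import bot
print(bot.sign_off())"
```

```text
the job is handed in; nothing more can be done
None
```

The red-capped bottle is in the shaker clamp, and I handed the job in at about 12 s of the 35 s allowed. I gripped it, used it to push the orange jaw back to about 19 mm (estimated from the spring force), and lowered it behind the lip onto the plate. I then eased it against the lip, let go and raised the gripper clear.

- **Position:** in the last pictures the bottle stands upright with the jaw against it. Its cap is within about 2 mm of the seat axis and at the expected height, triangulated at 0.135 m.
- **Release:** the contact force read near zero (about 0.5 N), and the gripper was well above the bottle.
- **Other bottles:** the blue-capped bottle looked unmoved in the side view, and I never went near the yellow look-alike after the grasp.
- **Not fully checked:** I didn't measure the final jaw opening, only saw the jaw resting on the bottle. The cap detector also missed the cap in the side view, so the position rests on the scene and wrist cameras, which differed by about 2 mm.

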